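# Match a loose hinge leaf to the leaf on a jamb block

## Robot

A 7-joint arm with a two-finger parallel gripper is mounted at the origin on the work surface. World frame = base frame: x ahead of the robot, y to its left, z up, the work surface at z = 0. Lengths are in mm, angles in rad, forces in N, time in s.
With the tool pointing down it reaches from about 350 to 775 mm from the base axis. Payload 3.1 kg.
Tool frame: the origin (TCP) lies between the finger pads; the fingertips stand env.tip_reach ahead of it and the grasp point (between the pads) is the TCP (env.tip_reach is the distance from the TCP to the fingertips, in mm); z points along the fingers, x is the direction in which the jaws open and shut, and the axes are right-handed (so a half turn about z gives the same grasp; the last joint's range is limited). The gripper opens to 85 mm and grips with 20 to 120 N. Pads are 22 mm wide; open, the fingers measure 114 mm over their backs; the gripper's body (76 mm by 85 mm) begins 54 mm behind the grasp point. The pads swing forward as they close: fully open they stand 13 mm farther back than shut.
Start: joints at [-1.18, 0.311, 0.014, 1.512, -0.004, 1.319, -0.027], TCP at [230.653, 499.315, 250.304] pointing down, gripper open.
Joint ranges: [-2.7, 2.7], [-0.3, 1.91], [-1.27, 1.3], [0.12, 2.57], [-1.44, 4.58], [0.2, 2.03], [-3.05, 3.05]. Speed limits (rad/s): [2.79, 2.79, 3.14, 3.14, 3.14, 3.14, 3.14].

## Interface

Orientations are given as a 3x3 rotation matrix whose columns are the frame's x, y, z axes.
In Python, from plant import env gives the robot as it stands.
- The arm moves only by the tool apply_moves, never from a script. Its argument "increments" is a list of rows, each a list of 3 entries, a list of its own where there are three numbers: the finger opening in cm, from 0 to 8.54, then the shift along the tool's x, y, z in cm, then the turn, a rotation vector about the tool's x, y, z in rad. In form: [[jaw, [dx, dy, dz], [wx, wy, wz]], ...]. A call has 1 to 20 rows; each row shifts and turns the commanded pose from where the row before left it, along the tool's axes as they then stand; what a row does not reach is not made up. A row lasts 1/12 s, in which the tool goes at most 41.7 mm and 7.16 degrees, less where a joint would pass 70% of its speed; a pose out of reach is approached as far as the arm can. A call is refused whole if a number of a shift passes 4.17 or a number of a turn 0.125, either way. A call with a gripper value outside its range is refused whole. The fingers move at their own pace and stop on an object; the grip force is fixed at half the most. Time passes only in rows, so rows that do not move let the fingers close. It gives the time, the measured TCP pose, the force and the opening at its end, in the units of the state.
- env.state(): the state, without advancing time (a new reading comes with each control period).
- env.snapshot(name): name is "side" or "top"; returns (picture, depth): 420x560x3 uint8, red, green, blue; 420x560 float32, mm along the optical axis (not along the pixel's ray), 0 where there is no reading.
- env.camera_info(name): a dict with "camera_matrix" (3x3 intrinsics, pixels), "k1" (the pictures are not rectified: a ray, as slopes to the right and down, at radius r is drawn at 1 + k1 r^2 times it, then the intrinsics apply), "xyz" and "rotation" of the camera in the world. Camera axes: x right, y down, z forward; pixel columns grow to the right and rows downward; lengths in mm; the calibration is good to about 2 mm. A picture is of the moment at which its call begins. camera_info takes no time and is no camera call.
- env.finish_job(): hands the job in, once; it reports no verdict.
The state is a dict: "time_s": time; "joint_pos": joint angles; "dq": joint speeds; "tau": joint torques, N m; "eef_pos": TCP position; "eef_rot": TCP orientation; "force": force on the tool from outside, world axes, zero at the start; "torque": the same for the moment, N m; "gripper_width": finger opening in mm.
Only numpy, scipy, OpenCV 4.12 (cv2) and the standard library are available. Lean on these libraries where they do the work, as an engineer would, in place of code of your own. Each camera call takes 0.05 s, during which the arm holds its last target.

## Task

At the hinge assembly station, first push the wooden jamb block along its rail, fully home against the end stop, so that the spring detent holds it. Then pick the loose steel hinge leaf off its wooden rest and bring its single knuckle between the two knuckles of the leaf on the jamb block, both leaves open flat with barrels up, so that the holes line up for the pin, which is not fitted now. Finish still holding the leaf there in the gripper, lined up and still, without leaning hard on the jamb, and leave the other things on the bench where they are.

Things in the scene. Friction and masses are not known exactly. Their poses are not given: they have to be found in the camera images.
- rail: Unit fixed to the bench: rail, end stop (30 mm high), detent housing (42 mm high, on the +x side) and the jamb block riding on it. Origin on the bench under the middle of the block's home place; y along the rail, z up. Foot 8 mm high, rail bar 16 mm high, both reaching y = -100 to +200 mm. The knuckles overhang on the -x side, nothing below them but the foot.
- jamb (a joint): Travel in m of the jamb block along its rail towards -y of rail: 0 at the open end, 0.110 fully home at the end stop; it starts between 0 and 0.05. It slides with 1 to 2 N, then near 16 mm before home a spring detent resists with about 5 to 8 N, is passed and presses the block home.
- jamb_hole (a point): On the hole axis of the fixed leaf, midway between its two knuckles, 65 mm above the bench; rides with the block. Axes as rail: y the hole axis, x towards the block. Knuckles: 20 mm diameter, 12 mm hole, each 13 mm long, 12 to 25 mm either side of this point (slot 24 mm wide). The leaf plate's edge and the block's face lie 14 mm from it in +x; plate top 61 mm above the bench.
- push_face (a point): Centre of the jamb block's end face to push, at its +y end (axes as rail), so push to -y. 38 mm above the bench; the face is 60 mm wide and 18 to 55 mm above the bench. The wooden block is 60 mm (x) by 70 mm (y), clear space on the +y side above the rail bar.
- leaf: Loose steel hinge leaf, 0.18 to 0.29 kg: plate 56 (x) by 50 (y) by 6 mm, upright flanges along both y sides, 16 mm high over the underside, x = -26 to +18 mm (grip here, 50 mm wide), one knuckle at the +x end. Origin on the underside near the centre of mass, 40 mm behind the hole axis; z up. Starts level on the rest, barrel up, underside 25 mm above the bench, knuckle roughly away from the robot.
- leaf_hole (a point): Middle of the loose knuckle's hole, at x = 40, y = 0, z = 10 mm of leaf, same axes; y is the hole axis. Barrel 20 mm diameter, 12 mm hole, 18 mm long on an 18 mm wide tongue: 3 mm of room each side in the slot. Lined up, it coincides with jamb_hole and the x, y, z axes of both point the same way; the barrel can be lowered into the slot from above.
- rest: Small fixed wooden rest, 30 x 26 mm and 25 mm high, under the middle of the loose leaf; origin under its centre.
- parts_bin: Bystander: white open bin with a red band, full of stamped parts, 130 x 190 mm, 70 mm high; origin under its centre.
- pin_block: Bystander: wooden block 60 x 60 x 25 mm with the 7 mm hinge pin standing in it, 59 mm high in all; origin under its centre.
- screwdriver: Bystander: screwdriver with a black handle lying on the bench; x along its length, handle to -x.
- strap: Bystander: flat steel strap without a knuckle, 100 x 26 x 5 mm, lying on the bench; origin under its centre.
There are look-alikes about, which are no part of the job. There is more than one size of the leaf; the one meant has the size given above.

How it is judged:
By the outcome, as a careful person would: the job done as asked, in the order asked, and still so for the second after the job is handed in, while the arm keeps its last pose, push and grip.
It also fails if it takes over 51 s, if anything falls off the work surface, if the arm or the gripper's body presses on something with over 40 N, if the wrist force passes 120 N, or if a joint passes its speed limit or range.

## Working session

There is one attempt and no reset: what is moved stays moved. The work goes in short steps, Python scripts to look and compute and a tool call to move; the robot and the scene stay as the last step left them, time stands still between calls to the robot, and variables do not carry over. Pictures are saved under pics/ and viewed, and the job is handed in when it is done.

Besides the shell and the picture viewer there is one more tool, called after "Call:" as name(argument=value, ...), one argument or row to a line, values as JSON. apply_moves: Moves the arm, as the interface text tells. Its arguments: {"type":"object","properties":{"increments":{"type":"array"}},"required":["increments"]}

```bash
mkdir -p pics; ls
python3 - <<'E'
from plant import env
import cv2,numpy as np
print(env.state()); print(env.tip_reach)
for n in("side","top"):
    p,d=env.snapshot(n); cv2.imwrite(f"pics/{n}0.png",p[:,:,::-1]); np.save(f"{n}0.npy",d); print(n,env.camera_info(n))
E
```

```text
pics
{'time_s': 0.0, 'joint_pos': array([-1.17973156,  0.3117444 ,  0.01399686,  1.51305774, -0.00439418,
        1.31919828, -0.02723455]), 'dq': array([ 1.40265440e-04,  1.33543753e-03,  1.01500263e-03,  2.28405839e-04,
       -8.12170222e-05, -1.47257835e-03,  7.26941211e-05]), 'tau': array([ 6.66236119e-04, -3.79915631e+01,  1.46364165e-01, -2.30583251e+01,
        1.20483449e-02,  1.34377283e-02, -2.16392340e-05]), 'eef_pos': array([230.3647456 , 498.67739417, 249.21048334]), 'eef_rot': array([[ 4.19345760e-01,  9.07826152e-01, -9.01029746e-04],
       [ 9.07823493e-01, -4.19346715e-01, -2.19972143e-03],
       [-2.37480850e-03,  1.04467883e-04, -9.99997175e-01]]), 'force': array([0.23882416, 0.16378223, 0.00944888]), 'torque': array([-0.02360528,  0.04170887, -0.00157592]), 'gripper_width': 85.06066456694813}
19.0
side {'camera_matrix': array([[392.31449444,   0.        , 277.30601535],
       [  0.        , 392.31449444, 208.93809109],
       [  0.        ,   0.        ,   1.        ]]), 'k1': 0.025984922486176787, 'xyz': array([ 319.12870995, -850.09049329,  555.65912605]), 'rotation': array([[ 0.94450622, -0.19120018,  0.26711514],
       [-0.32765809, -0.4903959 ,  0.80755931],
       [-0.02341332, -0.85026723, -0.52583026]])}
top {'camera_matrix': array([[382.4225547 ,   0.        , 282.33690751],
       [  0.        , 382.4225547 , 209.16605384],
       [  0.        ,   0.        ,   1.        ]]), 'k1': -0.04649816085345006, 'xyz': array([ 501.44933002,  -56.6287201 , 1124.96469829]), 'rotation': array([[ 0.00355608, -0.9976852 ,  0.06790867],
       [-0.99998038, -0.00319767,  0.00538578],
       [-0.00515616, -0.06792649, -0.997677  ]])}
```

View pics/side0.png

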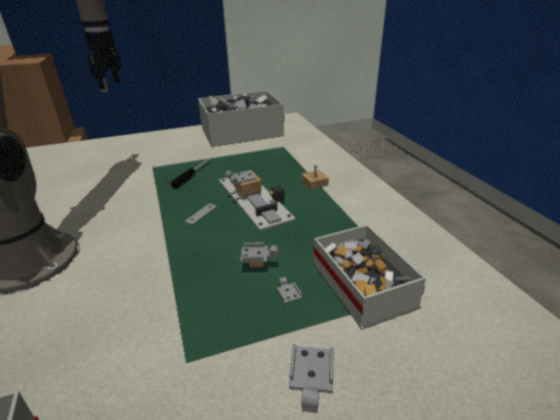

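View pics/top0.png

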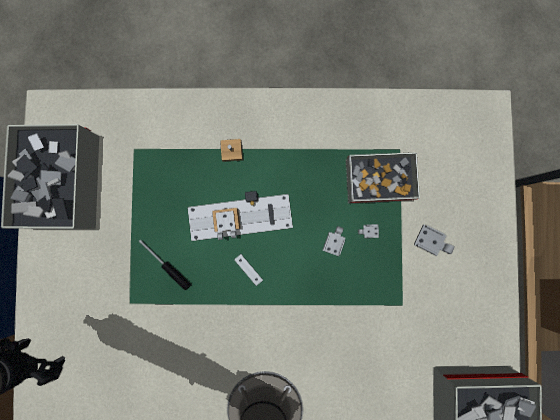

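The side view shows the leaf on its wooden rest at about (258,255). The smaller look-alike is at (288,291) and the larger one at (312,370). In the top view the rail is at (240,217), the block at (226,222), the end stop at (271,213) and the leaf at (334,242). I'll zoom in next.

```bash
cat > h.py <<'E'
import numpy as np,cv2
from plant import env
def ray(n,uv):
    c=env.camera_info(n);K=c["camera_matrix"];uv=np.atleast_2d(np.asarray(uv,float))
    d=(uv-[K[0,2],K[1,2]])/[K[0,0],K[1,1]]
    s=d.copy()
    for _ in range(20): s=d/(1+c["k1"]*(s**2).sum(1,keepdims=True))
    return c["xyz"],np.c_[s,np.ones(len(s))]@c["rotation"].T
def plane(n,uv,z):
    o,r=ray(n,uv); return o+r*((z-o[2])/r[:,2])[:,None]
def depthpts(n,d):
    vv,uu=np.mgrid[:420,:560]; o,r=ray(n,np.c_[uu.ravel(),vv.ravel()])
    return (o+r*d.reshape(-1,1)).reshape(420,560,3)
def proj(n,P):
    c=env.camera_info(n);K=c["camera_matrix"]
    q=(np.atleast_2d(P)-c["xyz"])@c["rotation"]; s=q[:,:2]/q[:,2:]
    s=s*(1+c["k1"]*(s**2).sum(1,keepdims=True)); return s*[K[0,0],K[1,1]]+[K[0,2],K[1,2]]
def crop(src,box,f,out):
    im=cv2.imread(src) if isinstance(src,str) else src[:,:,::-1]
    x0,y0,x1,y1=box; cv2.imwrite(out,cv2.resize(im[y0:y1,x0:x1],None,fx=f,fy=f,interpolation=cv2.INTER_CUBIC))
E
python3 - <<'E'
from h import *
crop("pics/top0.png",(185,185,300,245),6.9,"pics/tr.png")
crop("pics/top0.png",(310,215,400,265),8,"pics/tl.png")
crop("pics/side0.png",(210,160,310,280),5,"pics/sr.png")
P=depthpts("top",np.load("top0.npy"))
# heights map
for n in("rail","leaf"):
    (x0,y0,x1,y1)=(208,200,245,245) if n=="rail" else (318,224,350,260)
    print(n)
    for v in range(y0,y1,2): print(v,' '.join('%3d'%P[v,u,2] for u in range(x0,x1)))
E
```

```text
rail
200   1   2   1   5   1   0   1   1   2  -3   0  -3  -2   0   3   1  -2  -1   0  -2   0   2   0   3   0   3   3   0   0  -3   0  -3   2   1   7   6  10
202  -1   0   0   0  -3  -2  -1   2   0   0  -1   2  -1   2   1   2   2  -2   6   6   8   8   9  11  10   8  10   6   9  11  10   9   7   8  10  10   6
204  -1   1   2   3   6   8   4   9  12   6   6   7   9  13   6  10   9   7   8   7   4   6   4   5   4  13   6  10   7   8   8   7   9  10   9   7   6
206   6   5   7   7  10   6   8   9   5   9  10   3   6   5   5  10   6   6   6   6   6   8   7   4   9   8   6   7   7   8  11  12  10   8   9   5   7
208   9   5   4   9  10   7   8   6   9   7   8   6   8   7   7  10  36  34  35   8   8  10   5   5  56  53  53  57  50  10   5   8   6   8   4   7   5
210   5   7  10   6   9  11   8   9   4 1124  58  52  52  53  53  55  55  55  55  53  55  55  56  57  59  55  53  56  53  44  19   7   6  10   5   3   6
212   6  10   7  10  52  54  56  56  54  53  52  54  53  53  59  57  59  61  58  61  59  60  61  61  59  62  58  52  55  50  25   5   8   7   9   6  10
214   7   6   2  12   3  52  5
[... 4088 characters left out ...]
 32  41  41   4  -1   1   0   0   0   2
250  -2   1   1   3  -3  32  28  32  29  30  29  34  32  31  33  31  31  30  29  29  30  25  36  37   1  -2   1   0   4   3  -1   0
252   0   1   1   2  -3   0  -1  -1  -2  30  30  29  32  31  34  30  38  33  31  32  30  32  37   0   2   0   2   0  -1   0   1   0
254   0   1   0   1   2   0   3   0   3   2   2   0   3   0  -2  30  29  32  30  32  27  39  39   2   1   0   0  -2   1  -3   0   0
256   0 1124   0   1  -2   4   0  -1  -1   2   0  -2   3   4  -2   0   2  -4  -1   1  28   0   2   0   3   0  -2   0   0  -1   0   0
258   0   0   0   2   2   0  -1   1   2   1   0  -3   0  -1   3   5   1   2   2  -1   0   0   0  -1  -2   0   1   0   0   0   1  -1
```

View pics/tr.png

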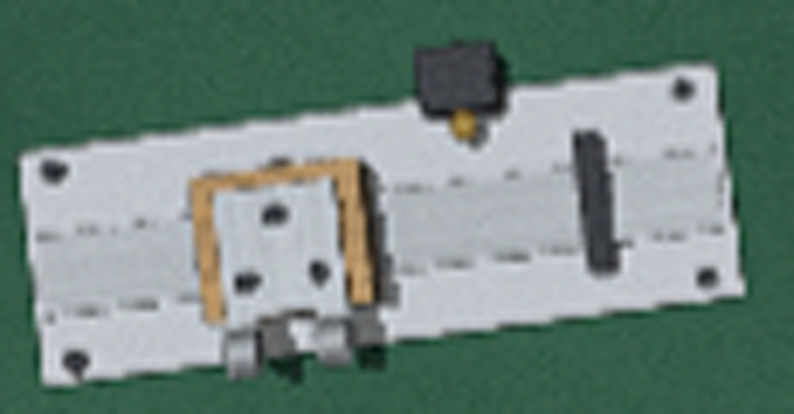

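View pics/tl.png

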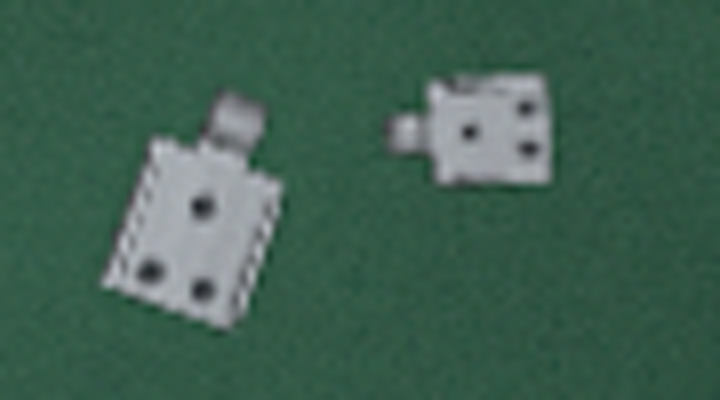

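View pics/sr.png

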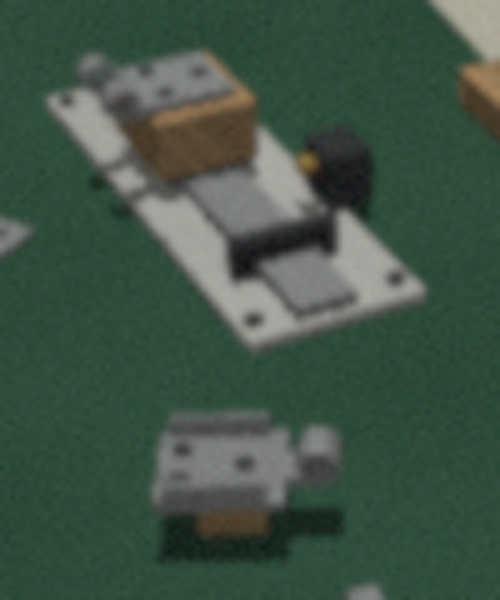

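Run:
```python
from h import *
im=cv2.imread("pics/top0.png"); d=np.load("top0.npy"); P=depthpts("top",d)
hsv=cv2.cvtColor(im,cv2.COLOR_BGR2HSV)
notgreen=~((hsv[...,0]>45)&(hsv[...,0]<95)&(hsv[...,1]>70))
def reg(b):
    m=np.zeros(im.shape[:2],np.uint8);x0,y0,x1,y1=b;m[y0:y1,x0:x1]=255;return m
# rail foot: bright pixels
m=((im.min(2)>95)&(P[...,2]<14)).astype(np.uint8)&reg((183,185,300,250))
c=cv2.findNonZero(m); hull=cv2.convexHull(c)[:,0,:]
W=plane("top",hull,8)[:,:2].astype(np.float32)
r=cv2.minAreaRect(W); print("foot",r); B=cv2.boxPoints(r);print(B)
# leaf: height pixels
for n,b in(("leaf",(318,222,352,262)),):
    m=((notgreen)).astype(np.uint8)*reg(b)
    n_,l,s,_=cv2.connectedComponentsWithStats(m); k=1+np.argmax(s[1:,4]); print(s[k])
    v,u=np.nonzero(l==k); 
    print(cv2.minAreaRect(plane("top",np.c_[u,v],36)[:,:2].astype(np.float32)), )
    big=cv2.resize(m*255,None,fx=1,fy=1); 
    for vv in range(224,260): print(''.join('#' if l[vv,uu]==k else '.' for uu in range(315,355)))
# block top
q=P[205:232,206:242].reshape(-1,3); q=q[(q[:,2]>50)&(q[:,2]<67)]
r=cv2.minAreaRect(q[:,:2].astype(np.float32)); print("block",r,q.mean(0))
q=P[228:240,208:242].reshape(-1,3); q=q[(q[:,2]>66)&(q[:,2]<85)]
print("knuckles",cv2.minAreaRect(q[:,:2].astype(np.float32)))
q=P[225:234,330:346].reshape(-1,3); q=q[(q[:,2]>36)&(q[:,2]<55)]
print("leafknuckle",q.mean(0),cv2.minAreaRect(q[:,:2].astype(np.float32)))
```

```text
foot ((554.6057739257812, 74.77621459960938), (101.30012512207031, 299.22039794921875), 7.649702548980713)
[[484.49094 216.3126 ]
 [524.322   -80.24486]
 [624.7206  -66.76018]
 [584.8895  229.79729]]
[322 226  24  31 435]
((488.67303466796875, -201.602294921875), (52.66465759277344, 81.18523406982422), 69.25184631347656)
........................................
........................................
......................###...............
......................#####.............
.....................#######............
.....................#######............
....................########............
....................########............
..............###..#########............
.............##############.............
.............#############..............
.............#############..............
............################............
............##################..........
............###################.........
...........###################..........
...........###################..........
..........####################..........
..........####################.........
[... 413 characters left out ...]
..............###########..............
..................########..............
.....................####...............
.......................#................
........................................
........................................
........................................
block ((542.2567749023438, 108.75790405273438), (64.25347137451172, 70.15263366699219), 7.398752212524414) [543.86906429 107.90825235  58.72925781]
knuckles ((500.4962463378906, 103.49302673339844), (18.771873474121094, 50.46183776855469), 7.76481294631958)
leafknuckle [ 516.05884049 -211.72353407   42.29802017] ((515.5235595703125, -212.2769012451172), (18.2675724029541, 17.929994583129883), 72.58423614501953)
```

The rail is fitted: +y of rail points at world angle 97.65° and the block has travelled about 25 mm. Now I'll move above the +y side of the block with the fingers closing.

Call:
apply_moves(
  increments=[
    [0,[-1.2,2.95,0],[0,0,0]],
    [0,[-1.2,2.95,0],[0,0,0]],
    [0,[-1.2,2.95,0],[0,0,0]],
    [0,[-1.2,2.95,0],[0,0,0]],
    [0,[-1.2,2.95,0],[0,0,0]],
    [0,[-1.2,2.95,0],[0,0,0]],
    [0,[-1.2,2.95,0],[0,0,0]],
    [0,[-1.2,2.95,0],[0,0,0]],
    [0,[-1.2,2.95,0],[0,0,0]],
    [0,[-1.2,2.95,0],[0,0,0]],
    [0,[-1.2,2.95,0],[0,0,0]],
    [0,[-1.2,2.95,0],[0,0,0]],
    [0,[-1.2,2.95,0],[0,0,0]],
    [0,[-1.2,2.95,0],[0,0,0]],
    [0,[0,0,0],[0,0,-0.113]],
    [0,[0,0,0],[0,0,-0.113]],
    [0,[0,0,0],[0,0,-0.113]],
    [0,[0,0,0],[0,0,-0.113]],
    [0,[0,0,0],[0,0,-0.113]],
  ],
)

```text
time_s: 1.68
eef_pos: [534.8, 173.4, 249.6]
eef_rot: [[-0.137, 0.991, -0.001], [0.991, 0.137, -0.0], [-0.0, -0.001, -1.0]]
force: [0.3, -0.3, -0.3]
gripper_width: 0.0
```

Call:
apply_moves(
  increments=[
    [0,[0,0,3.0],[0,0,0]],
    [0,[0,0,3.0],[0,0,0]],
    [0,[0,0,3.0],[0,0,0]],
    [0,[0,0,3.0],[0,0,0]],
    [0,[0,0,3.0],[0,0,0]],
    [0,[0,0,2.5],[0,0,0]],
    [0,[0,0,1.5],[0,0,0]],
    [0,[0,0,1.0],[0,0,0]],
    [0,[0,0,0],[0,0,0]],
  ],
)

```text
time_s: 2.43
eef_pos: [533.0, 172.9, 47.6]
eef_rot: [[-0.132, 0.991, -0.005], [0.991, 0.132, -0.002], [-0.001, -0.006, -1.0]]
force: [-0.7, -0.4, -0.2]
gripper_width: 0.4
```

Run:
```python
from h import *
print(env.tip_reach)
for n,b,f in(("top",(185,160,300,245),6.9),("side",(210,130,310,240),5)):
    p,d=env.snapshot(n); crop(p,b,f,f"pics/{n}1.png")
```

```text
19.0
```

View pics/top1.png

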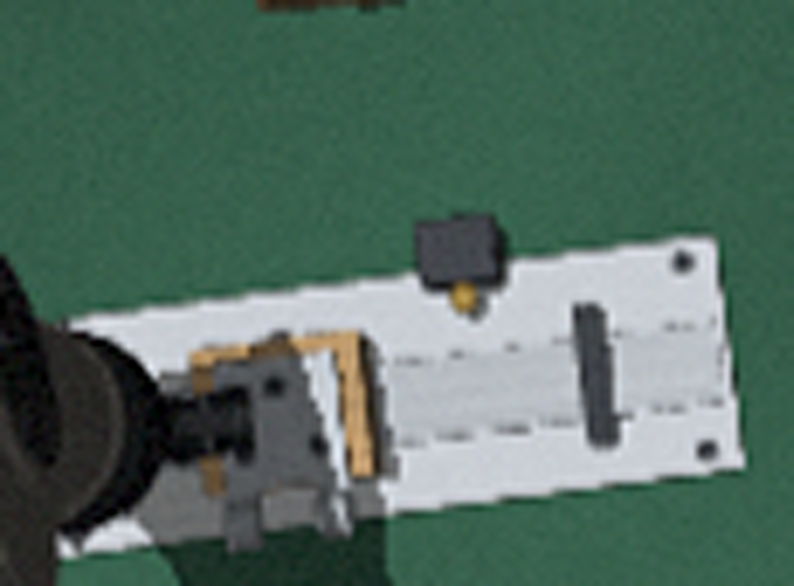

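View pics/side1.png

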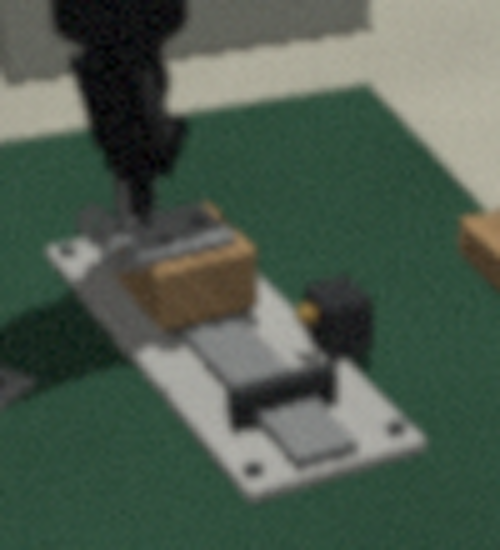

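Call:
apply_moves(
  increments=[
    [0,[-0.8,0,0],[0,0,0]],
    [0,[-0.8,0,0],[0,0,0]],
    [0,[-0.6,0,0],[0,0,0]],
    [0,[-0.6,0,0],[0,0,0]],
    [0,[-0.6,0,0],[0,0,0]],
    [0,[-0.6,0,0],[0,0,0]],
    [0,[-0.6,0,0],[0,0,0]],
    [0,[-0.6,0,0],[0,0,0]],
    [0,[-0.6,0,0],[0,0,0]],
    [0,[-0.6,0,0],[0,0,0]],
    [0,[-0.6,0,0],[0,0,0]],
    [0,[-0.5,0,0],[0,0,0]],
  ],
)

```text
time_s: 3.53
eef_pos: [545.2, 98.4, 50.2]
eef_rot: [[-0.132, 0.991, 0.0], [0.991, 0.132, -0.0], [-0.0, 0.0, -1.0]]
force: [1.0, 0.6, 0.6]
gripper_width: -0.3
```

Call:
apply_moves(
  increments=[
    [0,[-0.4,0,0],[0,0,0]],
    [0,[-0.4,0,0],[0,0,0]],
    [0,[-0.4,0,0],[0,0,0]],
    [0,[-0.3,0,0],[0,0,0]],
    [0,[-0.3,0,0],[0,0,0]],
  ],
)

```text
time_s: 3.95
eef_pos: [546.4, 88.8, 50.4]
eef_rot: [[-0.136, 0.991, -0.002], [0.991, 0.136, 0.01], [0.01, -0.0, -1.0]]
force: [-0.9, 15.3, 0.1]
gripper_width: 0.2
```

Run:
```python
from h import *
for n,b,f in(("side",(210,130,310,240),5),):
    p,d=env.snapshot(n); crop(p,b,f,f"pics/{n}2.png")
```

```text
(no output)
```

View pics/side2.png

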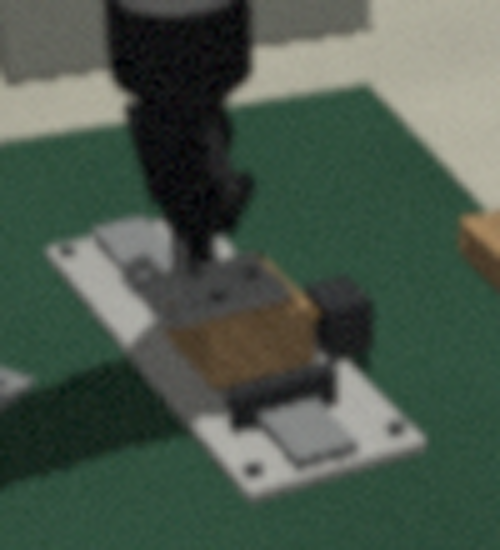

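Call:
apply_moves(
  increments=[
    [0,[-0.1,0,0],[0,0,0]],
  ],
)

```text
time_s: 4.08
eef_pos: [546.5, 87.4, 50.4]
eef_rot: [[-0.136, 0.991, -0.001], [0.991, 0.136, 0.008], [0.008, -0.0, -1.0]]
force: [-0.7, 10.6, 1.7]
gripper_width: -0.1
```

Run:
```python
from h import *
print(env.state()['eef_pos'],env.state()['force'])
p,d=env.snapshot("top"); crop(p,(185,160,300,245),6.9,f"pics/top2.png")
print(env.state()['eef_pos'],env.state()['force'])
```

```text
[546.51428481  87.39153083  50.36281573] [-0.69172015 10.63666583  1.73870412]
[546.53054192  87.2678874   50.35942092] [-1.24498838  9.72140508  1.87988194]
```

View pics/top2.png

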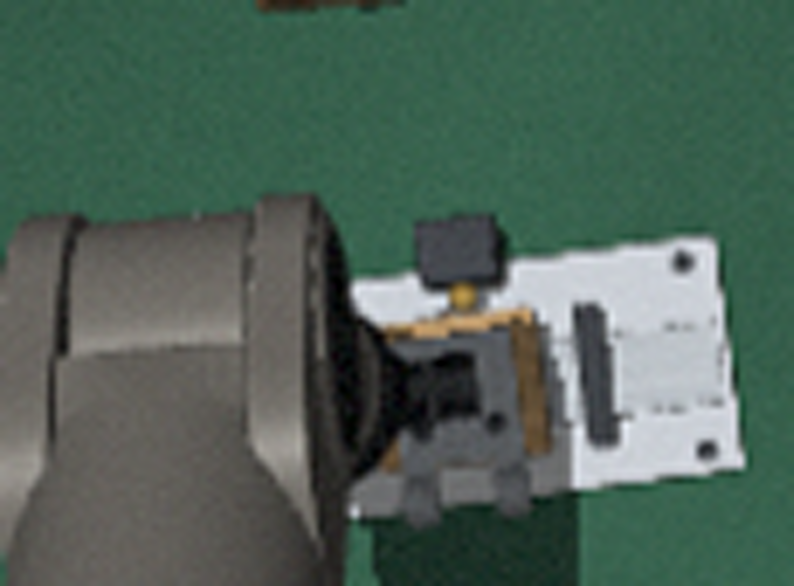

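The block is at the detent with about 15 mm still to go to the end stop, so I'll keep pushing.

Call:
apply_moves(
  increments=[
    [0,[-0.2,0,0],[0,0,0]],
    [0,[-0.2,0,0],[0,0,0]],
  ],
)

```text
time_s: 4.3
eef_pos: [546.7, 85.7, 50.4]
eef_rot: [[-0.138, 0.99, -0.002], [0.99, 0.138, 0.011], [0.011, -0.0, -1.0]]
force: [-1.4, 12.6, 2.1]
gripper_width: -0.3
```

Call:
apply_moves(
  increments=[
    [0,[-0.2,0,0],[0,0,0]],
    [0,[-0.2,0,0],[0,0,0]],
    [0,[-0.1,0,0],[0,0,0]],
  ],
)

```text
time_s: 4.55
eef_pos: [548.0, 73.9, 50.2]
eef_rot: [[-0.133, 0.991, -0.001], [0.991, 0.133, 0.003], [0.004, -0.001, -1.0]]
force: [0.2, 7.9, -0.8]
gripper_width: 0.0
```

Call:
apply_moves(
  increments=[
    [0,[-0.2,0,0],[0,0,0]],
    [0,[-0.2,0,0],[0,0,0]],
    [0,[0,0,0],[0,0,0]],
  ],
)

```text
time_s: 4.8
eef_pos: [548.0, 73.8, 50.2]
eef_rot: [[-0.135, 0.991, -0.002], [0.991, 0.135, 0.008], [0.008, -0.001, -1.0]]
force: [-0.7, 11.7, 1.9]
gripper_width: 0.0
```

Call:
apply_moves(
  increments=[
    [0,[0.8,0,0],[0,0,0]],
    [0,[1.5,0,0],[0,0,0]],
    [0,[0.5,0,-1.5],[0,0,0]],
    [0,[0,0,-3.5],[0,0,0]],
    [0,[0,0,-3.5],[0,0,0]],
    [0,[0,0,-3.5],[0,0,0]],
    [8.5,[-2.5,-1.5,-2.0],[0,0,0.11]],
    [8.5,[-3.5,-1.5,0],[0,0,0.11]],
    [8.5,[-3.5,-1.5,0],[0,0,0.11]],
    [8.5,[-3.5,-1.5,0],[0,0,0.11]],
    [8.5,[-1.5,-0.5,0],[0,0,0.05]],
    [8.5,[0,0,0],[0,0,0]],
  ],
)

```text
time_s: 5.8
eef_pos: [467.5, -51.1, 190.2]
eef_rot: [[0.361, 0.932, -0.003], [0.932, -0.361, -0.003], [-0.004, -0.001, -1.0]]
force: [0.4, 0.9, -0.3]
gripper_width: 72.1
```

Run:
```python
from h import *
for n in("side","top"):
    p,d=env.snapshot(n); cv2.imwrite(f"pics/{n}3.png",p[:,:,::-1]); np.save(f"{n}3.npy",d)
```

```text
(no output)
```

View pics/side3.png

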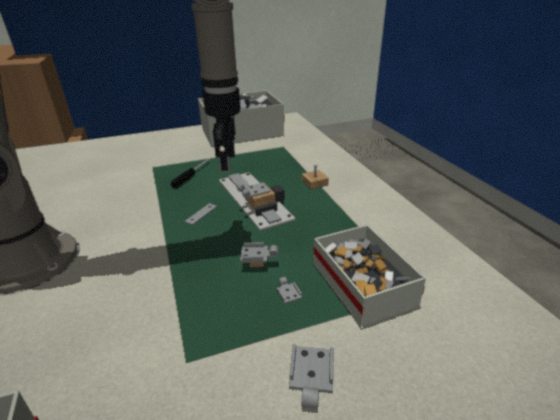

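View pics/top3.png

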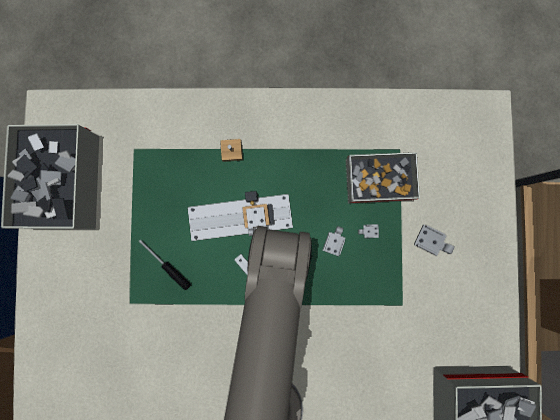

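The block (top view 256,216) now sits right against the end stop (270,213), with the arm covering the knuckles. I'll zoom in and measure the block and the leaf.

Run:
```python
from h import *
crop("pics/side3.png",(225,170,300,230),10,"pics/sr3.png")
crop("pics/top3.png",(235,185,295,240),10,"pics/tr3.png")
crop("pics/side3.png",(230,235,290,275),12,"pics/sl3.png")
P=depthpts("side",np.load("side3.npy"))
q=P[236:266,236:284].reshape(-1,3); q=q[(q[:,2]>24)&(q[:,2]<55)]
def inl(q,c,r): return q[np.hypot(*(q[:,:2]-c).T)<r]
a=inl(q,(488,-201),70); print("leaf side depth",len(a),cv2.minAreaRect(a[:,:2].astype(np.float32)))
k=inl(q,(516,-212),14); print("knuckle",len(k),k.mean(0),k.max(0))
```

```text
leaf side depth 606 ((491.3127746582031, -199.65794372558594), (54.04642868041992, 79.71758270263672), 70.92967987060547)
knuckle 113 [ 516.12322221 -212.81388197   37.77223475] [ 529.04156798 -200.93564482   47.4707567 ]
```

View pics/sr3.png

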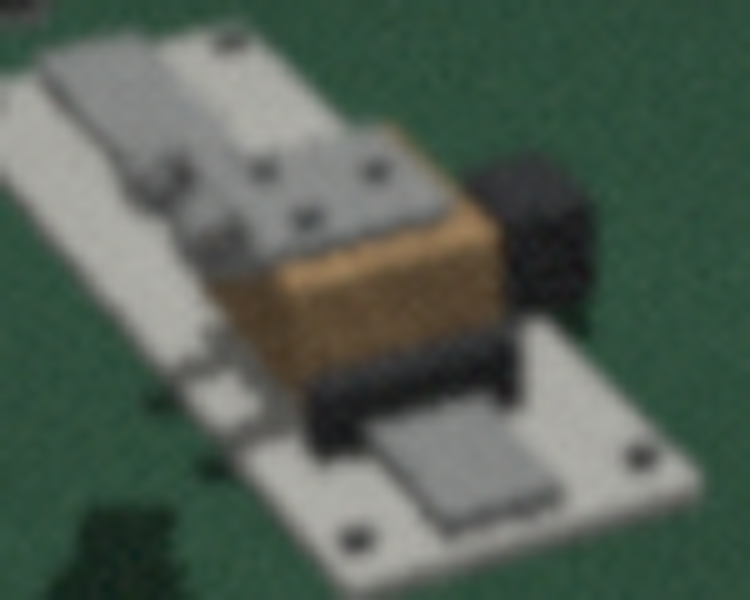

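View pics/tr3.png

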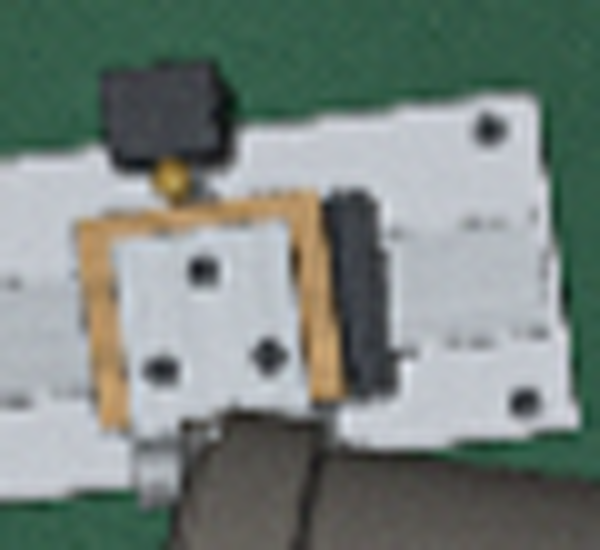

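View pics/sl3.png

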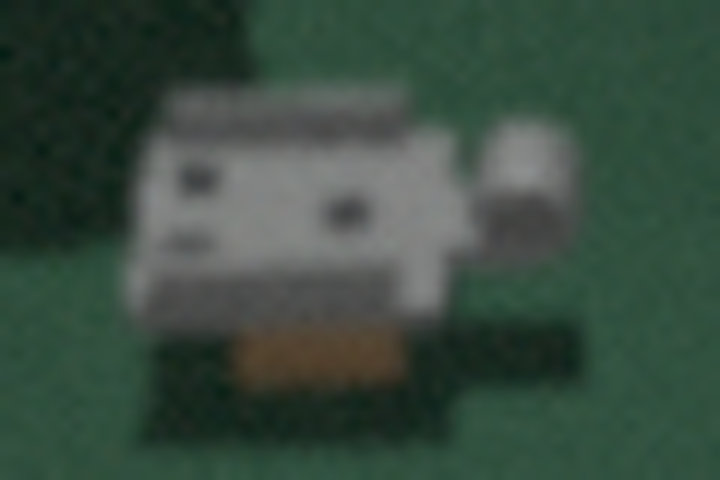

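Call:
apply_moves(
  increments=[
    [8.5,[-2.5,1.2,0],[0,0,0]],
    [8.5,[-2.7,1.3,0],[0,0,0]],
    [8.5,[-2.7,1.3,1.0],[0,0,0]],
    [8.5,[-2.7,1.3,2.0],[0,0,0]],
    [8.5,[-2.61,1.36,3.0],[0,0,0]],
    [8.5,[0,0,3.0],[0,0,0]],
    [8.5,[0,0,2.5],[0,0,0]],
    [8.5,[0,0,0],[0,0,0]],
    [8.5,[0,0,0],[0,0,0]],
  ],
)

```text
time_s: 6.65
eef_pos: [485.0, -188.8, 74.1]
eef_rot: [[0.347, 0.938, -0.004], [0.938, -0.347, 0.002], [0.0, -0.004, -1.0]]
force: [0.1, 0.6, -0.3]
gripper_width: 84.9
```

Run:
```python
from h import *
p,d=env.snapshot("side"); crop(p,(220,160,300,275),5.2,"pics/s4.png")
```

```text
(no output)
```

View pics/s4.png

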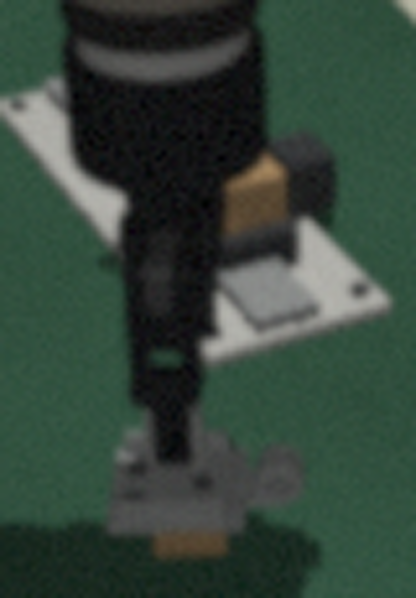

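Call:
apply_moves(
  increments=[
    [8.5,[-1.0,-0.16,0],[0,0,0]],
    [8.5,[0,0,1.0],[0,0,0]],
    [8.5,[0,0,1.2],[0,0,0]],
    [8.5,[0,0,1.0],[0,0,0]],
    [8.5,[0,0,0.8],[0,0,0]],
    [8.5,[0,0,0],[0,0,0]],
    [8.5,[0,0,0],[0,0,0]],
  ],
)

```text
time_s: 7.28
eef_pos: [479.8, -199.3, 35.2]
eef_rot: [[0.35, 0.937, -0.001], [0.937, -0.35, 0.0], [-0.0, -0.001, -1.0]]
force: [-0.1, -0.3, -0.1]
gripper_width: 84.9
```

Run:
```python
from h import *
p,d=env.snapshot("side"); crop(p,(220,160,300,275),5.2,"pics/s5.png")
print(env.state()['eef_pos'],env.state()['gripper_width'])
```

```text
[ 480.27535262 -199.51519357   35.69392657] 85.4326767971899
```

View pics/s5.png

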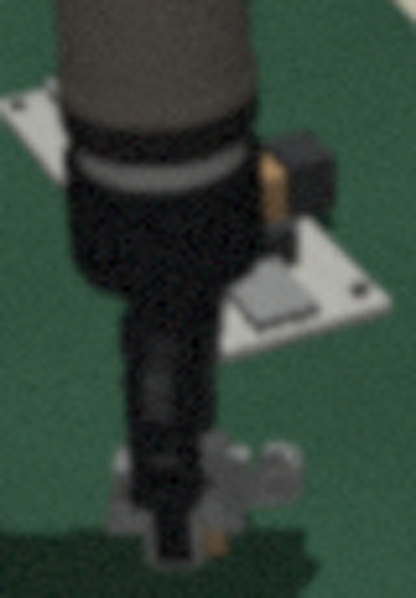

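Call:
apply_moves(
  increments=[
    [8.5,[0.15,0,0.3],[0,0,0]],
    [8.5,[0,0,0],[0,0,0]],
    [4.5,[0,0,0],[0,0,0]],
    [4.5,[0,0,0],[0,0,0]],
    [4.5,[0,0,0],[0,0,0]],
    [4.5,[0,0,0],[0,0,0]],
    [4.5,[0,0,0],[0,0,0]],
    [4.5,[0,0,0],[0,0,0]],
    [4.5,[0,0,0],[0,0,0]],
    [4.5,[0,0,0],[0,0,0]],
  ],
)

```text
time_s: 8.17
eef_pos: [481.1, -198.2, 33.1]
eef_rot: [[0.35, 0.937, 0.001], [0.937, -0.35, -0.0], [0.0, 0.001, -1.0]]
force: [-0.2, 0.2, 5.4]
gripper_width: 49.0
```

Call:
apply_moves(
  increments=[
    [3.0,[0,0,-0.5],[0,0,0]],
    [3.0,[0,0,-1.5],[0,0,0]],
    [3.0,[0,0,-2.5],[0,0,0]],
    [3.0,[0,0,-2.5],[0,0,0]],
    [3.0,[0,0,-2.5],[0,0,0]],
    [3.0,[0,0,0],[0,0,-0.1]],
    [3.0,[0,0,0],[0,0,-0.1]],
    [3.0,[0,0,0],[0,0,-0.1]],
    [3.0,[0,0,0],[0,0,-0.1]],
    [3.0,[0,0,0],[0,0,-0.09]],
    [3.0,[0,0,0],[0,0,0]],
    [3.0,[0,0,0],[0,0,0]],
  ],
)

```text
time_s: 9.17
eef_pos: [479.6, -197.7, 126.7]
eef_rot: [[-0.129, 0.992, -0.002], [0.992, 0.129, 0.001], [0.001, -0.002, -1.0]]
force: [-0.1, 0.2, -1.9]
gripper_width: 48.9
```

Run:
```python
from h import *
for n in("side","top"):
    p,d=env.snapshot(n); cv2.imwrite(f"pics/{n}6.png",p[:,:,::-1]); np.save(f"{n}6.npy",d)
crop("pics/side6.png",(220,160,320,270),5.3,"pics/s6.png")
crop("pics/top6.png",(180,185,350,280),4.7,"pics/t6.png")
s=env.state();print(s['eef_pos'],s['eef_rot'].round(3))
```

```text
[ 480.03560237 -197.87828149  127.03577216] [[-0.13   0.992 -0.001]
 [ 0.992  0.13   0.   ]
 [ 0.001 -0.001 -1.   ]]
```

View pics/s6.png

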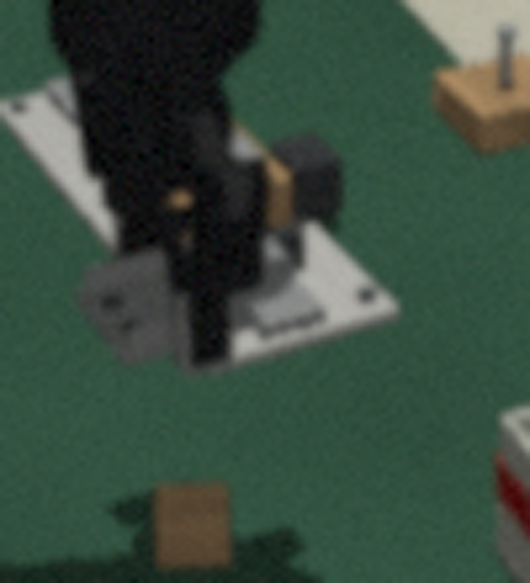

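View pics/t6.png

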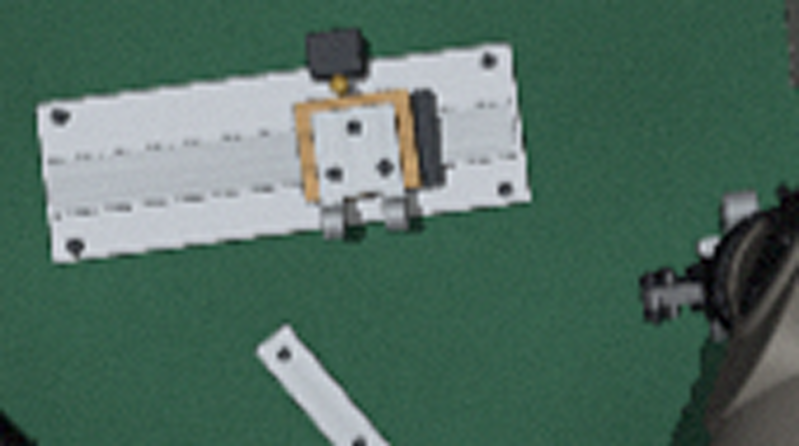

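The leaf is gripped at 49 mm and lifted, and the top view shows both the jamb knuckles (340,215)/(398,210) and the leaf knuckle (740,207) clearly. I'll measure all three in this view.

Run:
```python
from h import *
crop("pics/top6.png",(240,205,275,240),16,"pics/tk.png")
crop("pics/top6.png",(315,215,350,260),13,"pics/tlk.png")
```

```text
(no output)
```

View pics/tk.png

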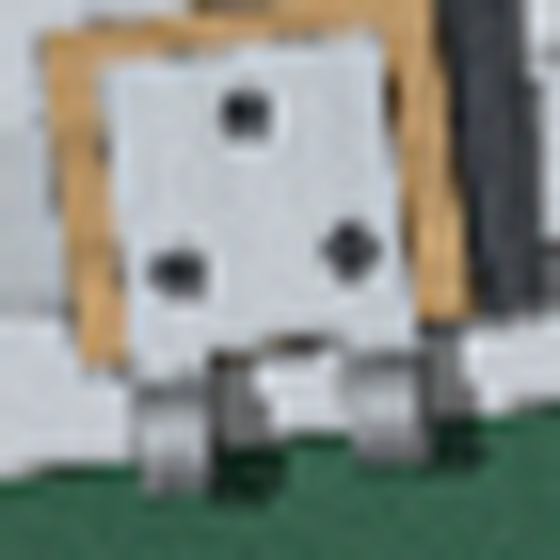

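View pics/tlk.png

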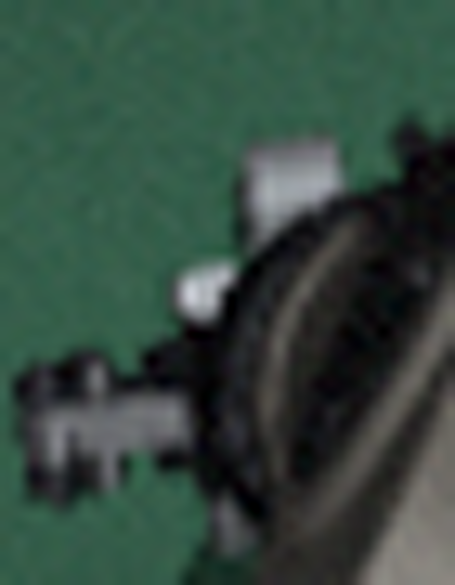

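Run:
```python
from h import *
def px(x,y,x0,y0,f): return (x0+(x+.5)/f-.5,y0+(y+.5)/f-.5)
J=lambda x,y:plane("top",px(x,y,240,205,16),65)[0]
print("jamb mid",J(281.5,422),"L",J(176,437),"R",J(388,408))
v=J(176,437)-J(388,408); print("axis deg",np.degrees(np.arctan2(v[1],v[0])),np.linalg.norm(v))
th=np.radians(7.65);X=np.array([np.cos(th),np.sin(th)]);Y=np.array([-X[1],X[0]])
# block corners z=55
for c in((40,35),(85,365),(468,315)): print("blk",plane("top",px(*c,240,205,16),55)[0][:2])
B=lambda c:plane("top",px(*c,240,205,16),55)[0][:2]
a,b,c=B((40,35)),B((85,365)),B((468,315))
print(a-b,b-c, "face center -x:",(b+c)/2, "hole from face",(b+c)/2-14*X)
zc=128.9
K=lambda x,y:plane("top",px(x,y,315,215,13),zc)[0][:2]
f=(K(245,139)+K(338,133))/2; l=K(245,170);r=K(341,165)
print("front mid",f,"l",l,"r",r,np.linalg.norm(l-r))
h=f-10*X; print("hole est",h)
T=env.state()['eef_pos'][:2]; print("rel TCP in X,Y",(h-T)@X,(h-T)@Y)
P=depthpts("top",np.load("top6.npy"))
q=P[224:232,332:343].reshape(-1,3); q=q[(q[:,2]>110)&(q[:,2]<150)]; print(len(q),q.mean(0),((q[:,:2]-T)@np.c_[X,Y]).min(0),((q[:,:2]-T)@np.c_[X,Y]).max(0), q[:,2].max())
```

```text
jamb mid [513.02838881  18.70027505  65.        ] L [510.36410801  36.9565101   65.        ] R [5.15518505e+02 2.73192446e-01 6.50000000e+01]
axis deg 97.99830452607402 37.04367157882318
blk [580.80490006  62.37460583]
blk [522.95835661  53.88329925]
blk [531.94586423 -13.07710564]
[57.84654345  8.49130658] [-8.98750762 66.96040489] face center -x: [527.45211042  20.40309681] hole from face [513.57671395  18.53939807]
front mid [ 528.37566172 -193.64960301] l [ 521.5436842  -184.28987941] r [ 522.59832827 -203.5407603 ] 19.279748164086648
hole est [ 518.46466424 -194.9808164 ]
rel TCP in X,Y 38.472747948909365 -2.2440512358706215
41 [ 519.43598229 -192.75200544  135.72442612] [ 32.73712395 -10.39579374] [46.89498026  7.21195358] 141.4636919804226
```

Call:
apply_moves(
  increments=[
    [3.0,[1.0,0.1,0],[0,0,0]],
    [3.0,[1.8,0.2,0],[0,0,0]],
    [3.0,[2.0,0.2,0],[0,0,0]],
    [3.0,[2.4,0.26,0],[0,0,0]],
    [3.0,[2.4,0.26,0],[0,0,0]],
    [3.0,[2.4,0.26,0],[0,0,0]],
    [3.0,[2.4,0.26,0],[0,0,0]],
    [3.0,[2.4,0.26,0],[0,0,0]],
    [3.0,[2.0,0.2,0],[0,0,0]],
    [3.0,[1.4,0.16,0],[0,0,0]],
    [3.0,[1.03,0.1,0],[0,0,0]],
    [3.0,[0,0,0],[0,0,0]],
    [3.0,[0,0,0],[0,0,0]],
  ],
)

```text
time_s: 10.35
eef_pos: [474.9, 15.6, 127.5]
eef_rot: [[-0.133, 0.991, -0.0], [0.991, 0.133, -0.0], [-0.0, -0.0, -1.0]]
force: [-1.1, -0.6, -3.4]
gripper_width: 49.2
```

Run:
```python
from h import *
for n in("side","top"):
    p,d=env.snapshot(n); cv2.imwrite(f"pics/{n}7.png",p[:,:,::-1]); np.save(f"{n}7.npy",d)
crop("pics/side7.png",(215,140,300,230),6.6,"pics/s7.png")
crop("pics/top7.png",(225,190,290,250),10,"pics/t7.png")
s=env.state();print(s['eef_pos'],s['eef_rot'].round(3))
```

```text
[475.00697868  13.90516073 127.58221327] [[-0.13   0.992  0.   ]
 [ 0.992  0.13  -0.001]
 [-0.001 -0.    -1.   ]]
```

View pics/s7.png

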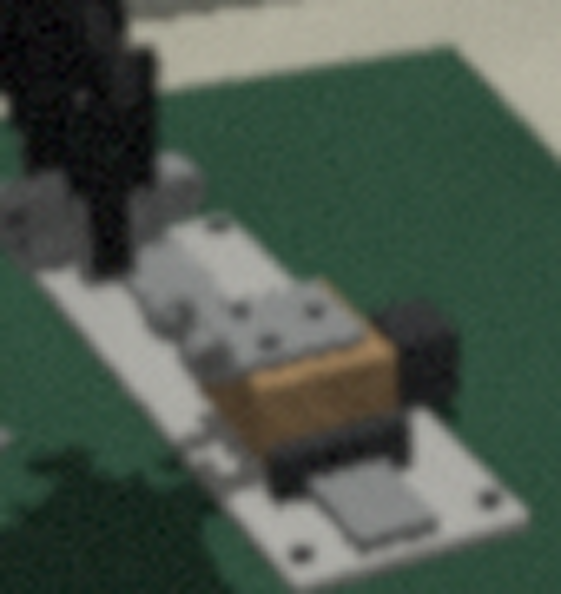

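View pics/t7.png

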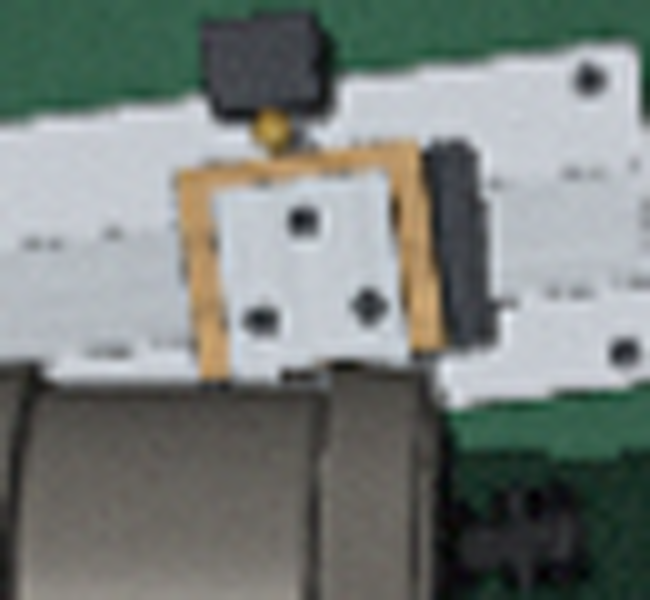

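The arm hides the knuckles from the top camera. In the side view the leaf barrel is at about (180,185) and the jamb's near knuckle at (213,350). I'll lower to just above the slot and measure relative positions in the side view.

Call:
apply_moves(
  increments=[
    [3.0,[0,0,0.8],[0,0,0]],
    [3.0,[0,0,1.0],[0,0,0]],
    [3.0,[0,0,1.0],[0,0,0]],
    [3.0,[0,0,0.8],[0,0,0]],
    [3.0,[0,0,0],[0,0,0]],
    [3.0,[0,0,0],[0,0,0]],
    [3.0,[0,0,0],[0,0,0]],
  ],
)

```text
time_s: 11.03
eef_pos: [475.2, 15.4, 91.5]
eef_rot: [[-0.132, 0.991, 0.0], [0.991, 0.132, -0.0], [-0.0, 0.0, -1.0]]
force: [0.1, -0.1, -2.2]
gripper_width: 48.8
```

Run:
```python
from h import *
E=[];R=[];I=[];D=[]
for i in range(6):
    p,d=env.snapshot("side"); I.append(p.astype(float));D.append(d)
    s=env.state();E.append(s['eef_pos']);R.append(s['eef_rot'])
E=np.array(E);print(E.round(2));print(E.mean(0),np.mean(R,0).round(4))
p=np.mean(I,0).astype(np.uint8); cv2.imwrite("pics/side8.png",p[:,:,::-1]); D=np.array(D); np.save("side8.npy",np.median(D,0))
crop(p,(225,165,270,205),14,"pics/s8.png")
```

```text
[[475.49  15.43  91.83]
 [475.56  15.46  91.98]
 [475.57  15.46  92.06]
 [475.51  15.49  92.07]
 [475.41  15.5   92.01]
 [475.36  15.5   91.96]]
[475.484533    15.47197329  91.98295642] [[-1.319e-01  9.913e-01  1.100e-03]
 [ 9.913e-01  1.319e-01  1.000e-04]
 [-0.000e+00  1.100e-03 -1.000e+00]]
```

View pics/s8.png

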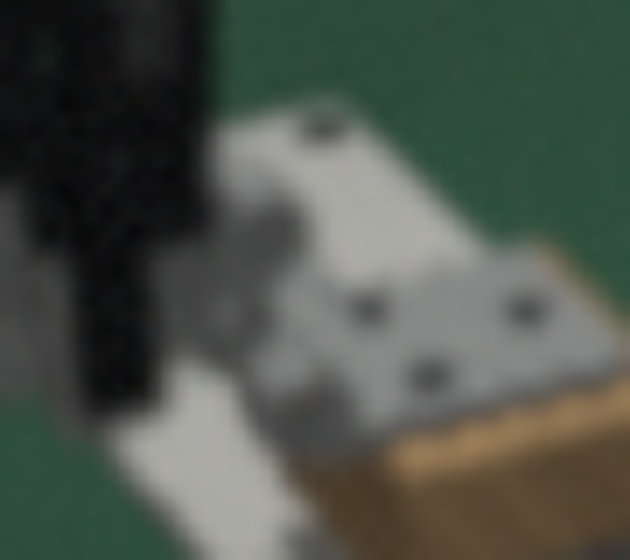

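Run:
```python
from h import *
im=cv2.imread("pics/side8.png"); x0,y0,x1,y1=230,172,258,202; f=20
c=im[y0:y1,x0:x1].astype(float); c=np.clip((c-20)*1.7,0,255).astype(np.uint8)
c=cv2.resize(c,None,fx=f,fy=f,interpolation=cv2.INTER_CUBIC)
cv2.imwrite("pics/s8e.png",c)
th=np.radians(7.65);X=np.array([np.cos(th),np.sin(th),0]);Y=np.array([-X[1],X[0],0]);Z=np.array([0,0,1.])
J=np.array([513.2,18.6,65]); L=np.array([475.48,15.47,91.98+1.9])+38.5*X-2*Y
a=np.linspace(0,2*np.pi,60)
def circ(C,off,col,r=10):
    pts=C+off*Y+r*(np.cos(a)[:,None]*X+np.sin(a)[:,None]*Z)
    q=((proj("side",pts)-[x0,y0]+.5)*f-.5).astype(int); cv2.polylines(c,[q],True,col,1)
for o in(-25,-12,12,25): circ(J,o,(0,0,255))
for o in(-9,9): circ(L,o,(0,255,255))
circ(J,-25,(0,0,255),6);circ(L,-9,(0,255,255),6)
cv2.imwrite("pics/s8o.png",c)
```

```text
(no output)
```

View pics/s8e.png

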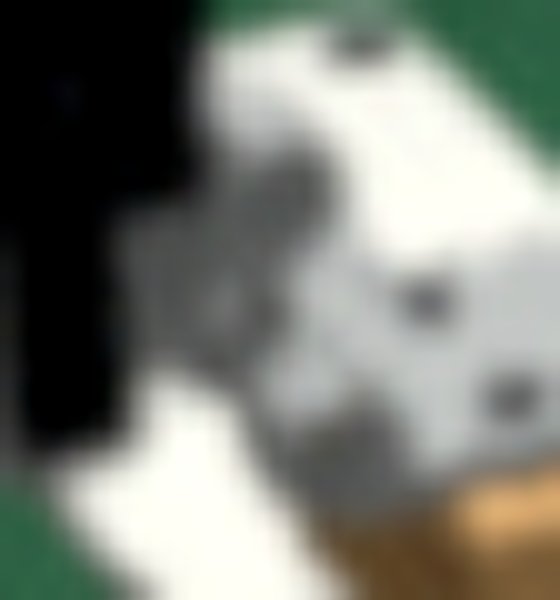

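View pics/s8o.png

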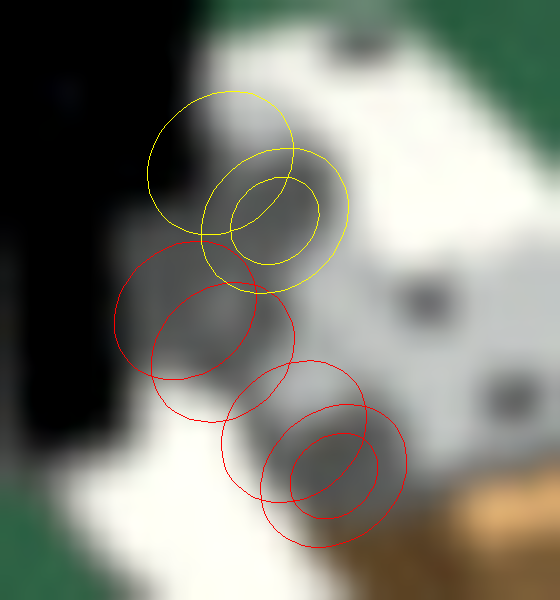

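The overlay shows the leaf barrel over the slot to within 1–2 mm, and it needs about 1 mm in +X. I'll lower gently and watch the force.

Call:
apply_moves(
  increments=[
    [3.0,[0,0.1,0.3],[0,0,0]],
    [3.0,[0,0,0.4],[0,0,0]],
    [3.0,[0,0,0.4],[0,0,0]],
    [3.0,[0,0,0.3],[0,0,0]],
    [3.0,[0,0,0],[0,0,0]],
    [3.0,[0,0,0],[0,0,0]],
  ],
)

```text
time_s: 11.83
eef_pos: [475.6, 15.5, 77.1]
eef_rot: [[-0.132, 0.991, -0.001], [0.991, 0.132, -0.0], [0.0, -0.001, -1.0]]
force: [-0.1, -0.5, -2.4]
gripper_width: 48.9
```

Call:
apply_moves(
  increments=[
    [3.0,[0,0,0.4],[0,0,0]],
    [3.0,[0,0,0.4],[0,0,0]],
    [3.0,[0,0,0.3],[0,0,0]],
    [3.0,[0,0,0.2],[0,0,0]],
    [3.0,[0,0,0.1],[0,0,0]],
    [3.0,[0,0,0],[0,0,0]],
    [3.0,[0,0,0],[0,0,0]],
  ],
)

```text
time_s: 12.42
eef_pos: [476.0, 15.5, 63.5]
eef_rot: [[-0.132, 0.991, -0.0], [0.991, 0.132, -0.0], [-0.0, -0.0, -1.0]]
force: [-1.0, 0.7, -3.1]
gripper_width: 49.1
```

```bash
cat > look.py <<'E'
from h import *
import sys
tag=sys.argv[1]
E=[];I=[];F=[];R=[]
for i in range(4):
    p,d=env.snapshot("side"); I.append(p.astype(float)); s=env.state();E.append(s['eef_pos']);F.append(s['force']);R.append(s['eef_rot'])
T=np.mean(E,0); print(T.round(2),np.mean(F,0).round(2),np.mean(R,0).round(4).tolist())
p=np.mean(I,0)
x0,y0,x1,y1=228,170,262,205; f=16
c=np.clip((p[y0:y1,x0:x1,::-1]-20)*1.7,0,255).astype(np.uint8)
c=cv2.resize(c,None,fx=f,fy=f,interpolation=cv2.INTER_CUBIC); cv2.imwrite(f"pics/s{tag}.png",c)
E
python3 look.py 9
```

```text
[476.2   15.57  63.71] [-0.09 -0.22 -2.83] [[-0.1319, 0.9913, 0.0004], [0.9913, 0.1319, 0.0], [-0.0, 0.0004, -1.0]]
```

View pics/s9.png

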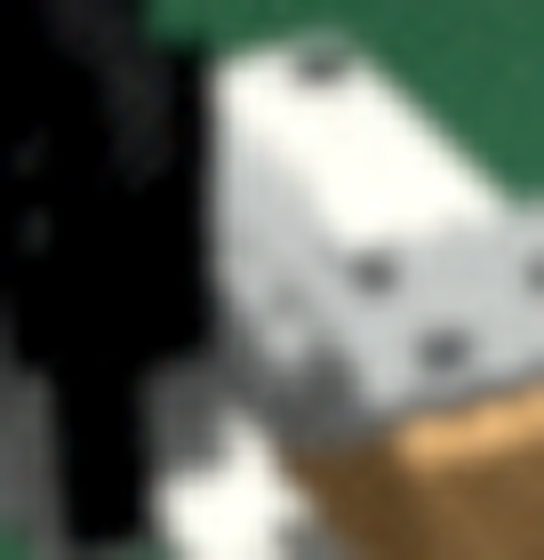

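The leaf is in the slot without contact. I'll probe gently toward −y, which is safe because it pushes the block against the end stop, to find the slot wall.

Call:
apply_moves(
  increments=[
    [3.0,[-0.1,0,0],[0,0,0]],
    [3.0,[-0.1,0,0],[0,0,0]],
    [3.0,[0,0,0],[0,0,0]],
    [3.0,[0,0,0],[0,0,0]],
  ],
)

```text
time_s: 12.95
eef_pos: [476.3, 13.4, 63.6]
eef_rot: [[-0.132, 0.991, 0.0], [0.991, 0.132, -0.0], [-0.0, 0.0, -1.0]]
force: [-0.5, 0.0, -3.4]
gripper_width: 48.9
```

Call:
apply_moves(
  increments=[
    [3.0,[-0.1,0,0],[0,0,0]],
    [3.0,[0,0,0],[0,0,0]],
    [3.0,[0,0,0],[0,0,0]],
  ],
)

```text
time_s: 13.2
eef_pos: [476.4, 12.5, 63.6]
eef_rot: [[-0.132, 0.991, 0.0], [0.991, 0.132, -0.0], [-0.0, 0.0, -1.0]]
force: [-0.4, -0.6, -3.1]
gripper_width: 48.9
```

Call:
apply_moves(
  increments=[
    [3.0,[-0.1,0,0],[0,0,0]],
    [3.0,[0,0,0],[0,0,0]],
    [3.0,[0,0,0],[0,0,0]],
  ],
)

```text
time_s: 13.45
eef_pos: [476.5, 12.1, 63.5]
eef_rot: [[-0.132, 0.991, -0.0], [0.991, 0.132, 0.001], [0.001, -0.0, -1.0]]
force: [-0.2, 1.3, -2.0]
gripper_width: 48.7
```

Call:
apply_moves(
  increments=[
    [3.0,[-0.1,0,0],[0,0,0]],
    [3.0,[0,0,0],[0,0,0]],
    [3.0,[0,0,0],[0,0,0]],
  ],
)

```text
time_s: 13.7
eef_pos: [476.5, 11.9, 63.5]
eef_rot: [[-0.133, 0.991, -0.0], [0.991, 0.133, 0.001], [0.001, -0.0, -1.0]]
force: [-0.3, 3.4, -2.6]
gripper_width: 49.3
```

The wall contact is at TCP y≈12.2, so the slot centre is at y≈15.2. I'll go back there and probe +X the same way: the barrel should meet the plate edge 4.8 mm past alignment.

Call:
apply_moves(
  increments=[
    [3.0,[0.26,0,0],[0,0,0]],
    [3.0,[0.2,0,0],[0,0,0]],
    [3.0,[0,0.1,0],[0,0,0]],
    [3.0,[0,0.1,0],[0,0,0]],
    [3.0,[0,0,0],[0,0,0]],
    [3.0,[0,0,0],[0,0,0]],
  ],
)

```text
time_s: 14.2
eef_pos: [478.3, 14.9, 63.6]
eef_rot: [[-0.131, 0.991, 0.0], [0.991, 0.131, -0.0], [-0.0, 0.0, -1.0]]
force: [-0.2, -0.8, -2.2]
gripper_width: 48.9
```

Call:
apply_moves(
  increments=[
    [3.0,[0,0.1,0],[0,0,0]],
    [3.0,[0,0,0],[0,0,0]],
    [3.0,[0,0,0],[0,0,0]],
  ],
)

```text
time_s: 14.45
eef_pos: [479.1, 15.5, 63.6]
eef_rot: [[-0.132, 0.991, 0.0], [0.991, 0.132, -0.0], [-0.0, 0.0, -1.0]]
force: [-0.4, -0.4, -2.9]
gripper_width: 48.9
```

Call:
apply_moves(
  increments=[
    [3.0,[0,0.1,0],[0,0,0]],
    [3.0,[0,0,0],[0,0,0]],
    [3.0,[0,0,0],[0,0,0]],
  ],
)

```text
time_s: 14.7
eef_pos: [480.1, 15.7, 63.6]
eef_rot: [[-0.132, 0.991, 0.0], [0.991, 0.132, -0.0], [-0.0, 0.0, -1.0]]
force: [-1.1, 0.7, -3.5]
gripper_width: 48.9
```

Call:
apply_moves(
  increments=[
    [3.0,[0,0.1,0],[0,0,0]],
    [3.0,[0,0,0],[0,0,0]],
    [3.0,[0,0,0],[0,0,0]],
  ],
)

```text
time_s: 14.95
eef_pos: [480.7, 15.8, 63.4]
eef_rot: [[-0.132, 0.991, -0.001], [0.991, 0.132, -0.0], [0.0, -0.001, -1.0]]
force: [-0.7, 0.1, -3.1]
gripper_width: 49.1
```

Call:
apply_moves(
  increments=[
    [3.0,[0,0.1,0],[0,0,0]],
    [3.0,[0,0,0],[0,0,0]],
    [3.0,[0,0,0],[0,0,0]],
  ],
)

```text
time_s: 15.2
eef_pos: [481.1, 15.8, 63.2]
eef_rot: [[-0.132, 0.991, -0.002], [0.991, 0.132, -0.0], [0.0, -0.002, -1.0]]
force: [-2.3, -0.1, -2.8]
gripper_width: 48.5
```

Call:
apply_moves(
  increments=[
    [3.0,[0,0.1,0],[0,0,0]],
    [3.0,[0,0,0],[0,0,0]],
    [3.0,[0,0,0],[0,0,0]],
  ],
)

```text
time_s: 15.45
eef_pos: [481.2, 15.9, 63.1]
eef_rot: [[-0.132, 0.991, -0.004], [0.991, 0.132, -0.0], [0.0, -0.004, -1.0]]
force: [-6.2, -1.2, -1.4]
gripper_width: 49.1
```

X contact at about 480.8 gives an aligned x≈476.0, which agrees with vision (476.2). For z, I'll back off, rise, and rest the leaf plate's underside lightly on the knuckle tops at 75 mm to calibrate the height in the grip.

Call:
apply_moves(
  increments=[
    [3.0,[0,-0.4,0],[0,0,0]],
    [3.0,[0,-0.3,0],[0,0,0]],
    [3.0,[0,0,-0.8],[0,0,0]],
    [3.0,[0,0,-0.9],[0,0,0]],
    [3.0,[0,0,-0.8],[0,0,0]],
    [3.0,[0,0.8,0],[0,0,0]],
    [3.0,[0,0.9,0],[0,0,0]],
    [3.0,[0,0,0.2],[0,0,0]],
    [3.0,[0,0,0],[0,0,0]],
    [3.0,[0,0,0],[0,0,0]],
  ],
)

```text
time_s: 16.28
eef_pos: [492.4, 17.4, 85.8]
eef_rot: [[-0.132, 0.991, -0.002], [0.991, 0.132, -0.0], [-0.0, -0.002, -1.0]]
force: [-0.5, -0.6, -3.1]
gripper_width: 49.2
```

Call:
apply_moves(
  increments=[
    [3.0,[0,0,0.1],[0,0,0]],
    [3.0,[0,0,0],[0,0,0]],
    [3.0,[0,0,0],[0,0,0]],
  ],
)

```text
time_s: 16.53
eef_pos: [492.5, 17.3, 85.2]
eef_rot: [[-0.132, 0.991, -0.001], [0.991, 0.132, -0.0], [0.0, -0.001, -1.0]]
force: [0.5, -0.3, -2.9]
gripper_width: 48.8
```

Call:
apply_moves(
  increments=[
    [3.0,[0,0,0.1],[0,0,0]],
    [3.0,[0,0,0],[0,0,0]],
    [3.0,[0,0,0],[0,0,0]],
  ],
)

```text
time_s: 16.78
eef_pos: [492.8, 17.4, 84.5]
eef_rot: [[-0.132, 0.991, -0.0], [0.991, 0.132, 0.0], [0.0, -0.0, -1.0]]
force: [0.3, 0.1, -2.3]
gripper_width: 49.4
```

Call:
apply_moves(
  increments=[
    [3.0,[0,0,0.1],[0,0,0]],
    [3.0,[0,0,0],[0,0,0]],
    [3.0,[0,0,0],[0,0,0]],
  ],
)

```text
time_s: 17.03
eef_pos: [492.9, 17.4, 83.5]
eef_rot: [[-0.132, 0.991, -0.0], [0.991, 0.132, -0.0], [-0.0, -0.0, -1.0]]
force: [0.2, -0.3, -3.0]
gripper_width: 48.7
```

Call:
apply_moves(
  increments=[
    [3.0,[0,0,0.1],[0,0,0]],
    [3.0,[0,0,0],[0,0,0]],
    [3.0,[0,0,0],[0,0,0]],
  ],
)

```text
time_s: 17.28
eef_pos: [492.9, 17.4, 82.5]
eef_rot: [[-0.132, 0.991, -0.0], [0.991, 0.132, -0.0], [-0.0, -0.0, -1.0]]
force: [-0.5, 0.2, -3.5]
gripper_width: 49.3
```

Call:
apply_moves(
  increments=[
    [3.0,[0,0,0.1],[0,0,0]],
    [3.0,[0,0,0],[0,0,0]],
    [3.0,[0,0,0],[0,0,0]],
  ],
)

```text
time_s: 17.53
eef_pos: [493.1, 17.4, 81.8]
eef_rot: [[-0.132, 0.991, 0.0], [0.991, 0.132, 0.0], [0.0, 0.0, -1.0]]
force: [-1.2, 0.6, -0.5]
gripper_width: 49.0
```

Call:
apply_moves(
  increments=[
    [3.0,[0,0,0.1],[0,0,0]],
    [3.0,[0,0,0],[0,0,0]],
    [3.0,[0,0,0],[0,0,0]],
  ],
)

```text
time_s: 17.78
eef_pos: [493.3, 17.4, 81.7]
eef_rot: [[-0.132, 0.991, 0.001], [0.991, 0.132, 0.0], [0.0, 0.001, -1.0]]
force: [-2.0, 1.0, 5.2]
gripper_width: 48.5
```

Contact came at TCP z≈81.85, so the hole is 3.15 mm above the TCP. That sets the aligned TCP at about (476.0, 15.2, 61.85). I'll go back there.

Call:
apply_moves(
  increments=[
    [3.0,[0,0,-0.5],[0,0,0]],
    [3.0,[0,0,-0.4],[0,0,0]],
    [3.0,[0,-0.8,0],[0,0,0]],
    [3.0,[0,-0.9,0],[0,0,0]],
    [3.0,[0,0,0],[0,0,0]],
    [3.0,[0,0,0],[0,0,0]],
    [3.0,[0,0,0],[0,0,0]],
  ],
)

```text
time_s: 18.37
eef_pos: [475.8, 15.2, 89.4]
eef_rot: [[-0.132, 0.991, 0.0], [0.991, 0.132, 0.0], [0.0, 0.0, -1.0]]
force: [0.3, 0.1, -3.2]
gripper_width: 49.0
```

Call:
apply_moves(
  increments=[
    [3.0,[0,0,0.5],[0,0,0]],
    [3.0,[0,0,0.6],[0,0,0]],
    [3.0,[0,0,0.6],[0,0,0]],
    [3.0,[0,0,0.5],[0,0,0]],
    [3.0,[0,0,0.4],[0,0,0]],
    [3.0,[0,0,0.15],[0,0,0]],
    [3.0,[0,0,0],[0,0,0]],
    [3.0,[0,0,0],[0,0,0]],
    [3.0,[0,0,0],[0,0,0]],
  ],
)

```text
time_s: 19.12
eef_pos: [476.4, 15.1, 62.3]
eef_rot: [[-0.132, 0.991, 0.001], [0.991, 0.132, 0.0], [-0.0, 0.001, -1.0]]
force: [0.3, -0.3, -2.6]
gripper_width: 49.0
```

```bash
python3 look.py 10
python3 - <<'E'
from h import *
p,d=env.snapshot("side"); cv2.imwrite("pics/side10.png",p[:,:,::-1])
p,d=env.snapshot("top"); crop(p,(180,180,300,270),6.5,"pics/top10.png")
E
```

```text
[476.37  15.19  62.36] [-0.73  0.16 -2.09] [[-0.1319, 0.9913, 0.0008], [0.9913, 0.1319, 0.0001], [0.0, 0.0008, -1.0]]
```

View pics/s10.png

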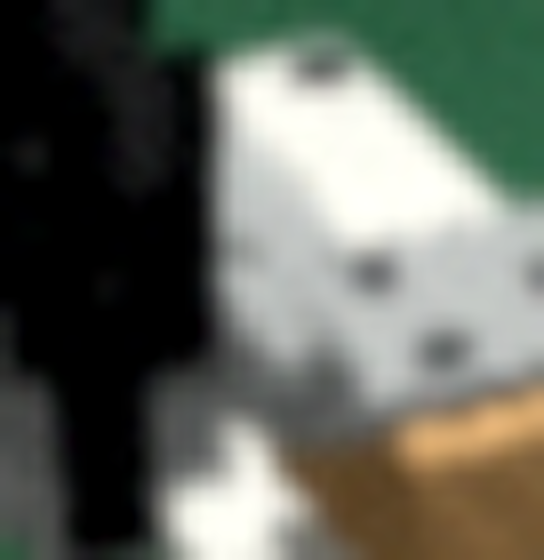

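View pics/side10.png

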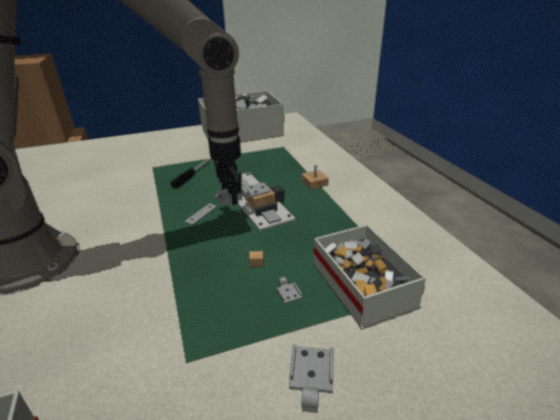

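View pics/top10.png

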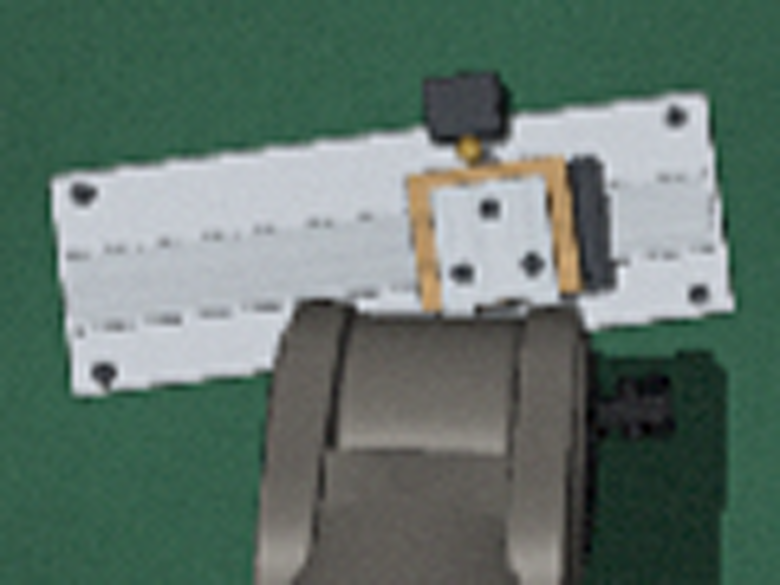

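Call:
apply_moves(
  increments=[
    [3.0,[0,0,0.05],[0,0,0]],
    [3.0,[0,0,0],[0,0,0]],
    [3.0,[0,0,0],[0,0,0]],
    [3.0,[0,0,0],[0,0,0]],
    [3.0,[0,0,0],[0,0,0]],
    [3.0,[0,0,0],[0,0,0]],
  ],
)

```text
time_s: 19.92
eef_pos: [476.1, 15.2, 61.6]
eef_rot: [[-0.132, 0.991, 0.0], [0.991, 0.132, -0.0], [-0.0, 0.0, -1.0]]
force: [-0.9, 0.7, -3.0]
gripper_width: 48.8
```

```bash
python3 look.py 11
```

```text
[476.07  15.17  61.56] [-0.17 -0.07 -2.4 ] [[-0.1319, 0.9913, 0.0], [0.9913, 0.1319, 0.0], [0.0, 0.0, -1.0]]
```

```bash
python3 -c "
from plant import env
print(env.finish_job()); s=env.state(); print(s['time_s'],s['eef_pos'],s['force'])"
```

```text
the job is handed in; nothing more can be done
None
the job is handed in; nothing more can be done
```

The jamb block is home against its end stop, past the detent. The loose leaf is still held in the gripper, with its knuckle lined up between the two jamb knuckles. I handed the job in at about 20 s of the 51 s limit; it reports no verdict.

**Jamb block:** It passed the detent at about 13 N, and a further push of about 12 N did not move it. The later top views show it against the end stop.

**Leaf:** I picked it off its rest with a 49 mm grip and lowered it into the slot from above without contact. I then found the aligned position by touching lightly, at no more than about 6 N, and backing off:

| Direction | Touched | Aligned TCP |
|---|---|---|
| y | side wall of the slot | 15.2 mm |
| x | forward contact near the plate edge | about 476.0 to 476.5 mm, depending on which edge touched (camera gave 476.2) |
| z | underside of the leaf on the knuckle tops | about 61.85 mm |

**Last check before hand-in:** The tool was still at (476.07, 15.17, 61.56) mm, so it was about 0.3 mm low. The side force was below 0.3 N and the vertical force was only the leaf's weight.

**Disagreements and limits:**
- **Height:** the touch check put the hole about 1.2 mm higher in the grip than the reading at pick-up suggested. I used the touch value.
- **Angle:** the tool stood at 7.6°, while the rail measured between 7.65° and 8.0°.
- **View:** the arm hid the fit from the top camera, so the final alignment rests on the touch checks and the side view.

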